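Put the spice jars away on their stands

TASK

Cooking is over: put each of the four spice jars with a red, green, yellow or blue lid away in the small wooden stand whose pad has the colour of its lid, standing upright and flat on the pad, inside the rim. They are glass, so set them down gently, do not drop or tip them, and leave the black-lidded jar and the salt shaker standing where they are.

Things in the scene. Friction and masses are not known exactly. Their poses are not given: they have to be found in the camera images.
- jar_red: Clear glass spice jar with a red lid and a red label band, standing upright on the counter; about 120 g. Origin: centre of its underside, z axis up along the jar, round so its yaw means nothing. 105 mm tall: glass 44 mm in diameter up to 75 mm, then the lid, 47 mm in diameter, from 75 to 105 mm above the underside (grip it there).
- jar_green: Clear glass spice jar with a green lid and a green label band, standing upright on the counter; about 120 g. Origin: centre of its underside, z axis up along the jar, round so its yaw means nothing. 105 mm tall: glass 44 mm in diameter up to 75 mm, then the lid, 47 mm in diameter, from 75 to 105 mm above the underside (grip it there).
- jar_yellow: Clear glass spice jar with a yellow lid and a yellow label band, standing upright on the counter; about 120 g. Origin: centre of its underside, z axis up along the jar, round so its yaw means nothing. 105 mm tall: glass 44 mm in diameter up to 75 mm, then the lid, 47 mm in diameter, from 75 to 105 mm above the underside (grip it there).
- jar_blue: Clear glass spice jar with a blue lid and a blue label band, standing upright on the counter; about 120 g. Origin: centre of its underside, z axis up along the jar, round so its yaw means nothing. 105 mm tall: glass 44 mm in diameter up to 75 mm, then the lid, 47 mm in diameter, from 75 to 105 mm above the underside (grip it there).
- stand_red: Small square wooden jar stand, a shallow tray with a red pad for its floor, fastened to the counter. Outside 84 by 84 mm, 16 mm high; the rim is 7 mm thick, so the red pad inside measures 70 by 70 mm; the top of the pad is 8 mm above the counter. Origin: centre of its underside (on the counter); x and y along its sides, z up.
- stand_green: Small square wooden jar stand, a shallow tray with a green pad for its floor, fastened to the counter. Outside 84 by 84 mm, 16 mm high; the rim is 7 mm thick, so the green pad inside measures 70 by 70 mm; the top of the pad is 8 mm above the counter. Origin: centre of its underside (on the counter); x and y along its sides, z up.
- stand_yellow: Small square wooden jar stand, a shallow tray with a yellow pad for its floor, fastened to the counter. Outside 84 by 84 mm, 16 mm high; the rim is 7 mm thick, so the yellow pad inside measures 70 by 70 mm; the top of the pad is 8 mm above the counter. Origin: centre of its underside (on the counter); x and y along its sides, z up.
- stand_blue: Small square wooden jar stand, a shallow tray with a blue pad for its floor, fastened to the counter. Outside 84 by 84 mm, 16 mm high; the rim is 7 mm thick, so the blue pad inside measures 70 by 70 mm; the top of the pad is 8 mm above the counter. Origin: centre of its underside (on the counter); x and y along its sides, z up.
- jar_black: Spice jar of the same shape and size with a black lid (still in use, has no stand). Origin: centre of its underside, z up. Loose, stays where it is.
- shaker: White ceramic salt shaker with a domed steel top, 54 mm in diameter at the foot, 83 mm tall. Origin: centre of its underside, z up. Loose, stays where it is.

How it is judged:
At the end, for the whole second after the job is handed in: Each jar is on the pad of its colour, within 18 mm of the stand's centre (anywhere inside the rim), underside 5 to 12 mm above the counter, upright within 0.08 rad, released and at rest; black-lidded jar and shaker upright within 20 mm of their starts (horizontal distance between jar_red and stand_red below 0.018 m and z of jar_red in the frame of stand_red between 0.005 and 0.012 m and angle between each of jar_red, jar_green, jar_yellow, jar_blue's own z axis and vertical below 0.08 rad and linear speed of each of jar_red, jar_green, jar_yellow, jar_blue below 0.02 m/s and contact force between the fingers and jar_red below 0.1 N and horizontal distance between jar_green and stand_green below 0.018 m and z of jar_green in the frame of stand_green between 0.005 and 0.012 m and contact force between the fingers and jar_green below 0.1 N and horizontal distance between jar_yellow and stand_yellow below 0.018 m and z of jar_yellow in the frame of stand_yellow between 0.005 and 0.012 m and contact force between the fingers and jar_yellow below 0.1 N and horizontal distance between jar_blue and stand_blue below 0.018 m and z of jar_blue in the frame of stand_blue between 0.005 and 0.012 m and contact force between the fingers and jar_blue below 0.1 N and distance of each of jar_black, shaker from where it was at the start of the episode below 0.02 m and angle between each of jar_black, shaker's own z axis and vertical below 0.1 rad); the robot touches nothing.
It fails at once if a spice jar is tipped over (more than about 40 degrees) (angle between any of jar_red, jar_green, jar_yellow, jar_blue's own z axis and vertical above 0.7 rad).
It fails at once if a spice jar is dropped (falls free, out of the gripper, at more than 0.7 m/s, as from some 25 mm up) ((linear speed of jar_red above 0.7 m/s and contact force between the fingers and jar_red below 0.1 N) or (linear speed of jar_green above 0.7 m/s and contact force between the fingers and jar_green below 0.1 N) or (linear speed of jar_yellow above 0.7 m/s and contact force between the fingers and jar_yellow below 0.1 N) or (linear speed of jar_blue above 0.7 m/s and contact force between the fingers and jar_blue below 0.1 N)).
It fails at once if the black-lidded jar or the salt shaker is pushed more than 20 mm away or knocked over ((distance of jar_black from where it was at the start of the episode above 0.02 m or angle between jar_black's own z axis and vertical above 0.5 rad) or (distance of shaker from where it was at the start of the episode above 0.02 m or angle between shaker's own z axis and vertical above 0.5 rad)).
It also fails if it takes over 112 s, if anything falls off the work surface, if the arm or the gripper's body presses on something with over 40 N, if the wrist force passes 120 N, or if a joint passes its speed limit or range.

ROBOT

A 7-joint arm with a two-finger parallel gripper is mounted at the origin on the work surface. World frame = base frame: x ahead of the robot, y to its left, z up, the work surface at z = 0. Lengths are in m, angles in rad, forces in N, time in s.
With the tool pointing down it reaches from about 0.425 to 0.925 m from the base axis. Payload 6.8 kg.
Tool frame: the origin (TCP) lies at the very end of the fingers, on their centre line; the grasp point (between the pads) lies 19 mm behind it; z points along the fingers, y is the line along which they close (so a half turn about z gives the same grasp; the last joint's range is limited). The gripper opens to 85 mm and grips with 20 to 120 N. Pads are 22 mm wide; open, the fingers measure 114 mm over their backs; the gripper's body (76 mm by 85 mm) begins 54 mm behind the grasp point. The pads swing forward as they close: fully open they stand 13 mm farther back than shut.
Start: joints at [1.12, 0.477, 0.022, 1.555, -0.011, 1.109, -0.083], TCP at [0.227, -0.636, 0.231] pointing down, gripper open.
Joint ranges: [-2.96, 2.96], [-0.34, 2.1], [-1.41, 1.46], [0.24, 2.44], [-1.37, 4.51], [0.17, 1.92], [-2.96, 2.96]. Speed limits (rad/s): [2.39, 2.39, 3.14, 3.14, 3.14, 3.14, 3.14].

INTERFACE

Orientations are given as a rotation vector (axis times angle).
In Python, from bench import get_obs, viewer, r gives the robot as it stands. The module is installed in compiled form; this text tells all that it offers.
- The arm moves only by the tool play_rows, never from a script. Its argument "commands" is a list that holds one entry, the list of rows, each a list of 5 numbers: the gripper's target within -1 to 1 (shut at 1, half-way at 0, fully open at -1), then the shift along the tool's x, y, z scaled (see below), then the turn about the tool's z scaled (see below). A call has 1 to 12 rows; each row is the pose to reach, as a shift and turn from the pose commanded when the call began, along the tool's axes at that moment; what a row does not reach only later rows make up. The controller multiplies each number of a shift by 0.2 m and each number of a turn by pi/2 rad. A row lasts 1/12 s, in which the tool goes at most 41.7 mm and 7.16 degrees, less where a joint would pass 70% of its speed; a pose out of reach is approached as far as the arm can. A call with a number of a shift or a turn outside -1 to 1 is refused whole. A call with a gripper value outside its range is refused whole. The fingers move at their own pace and stop on an object; "grip_force" is the grip in N (left out, the last holds). Time passes only in rows, so rows that repeat a pose let the fingers close. It gives the time, the measured TCP pose, the force, the opening and the grip force at its end, in the units of the state.
- get_obs(): the state, without advancing time (a new reading comes with each control period).
- viewer.grab_frame(name): name is "scene" or "top"; returns a dict with "pixels" (420x560x3 uint8, red, green, blue), "fovy" (degrees; the focal length in pixels is half the picture's height over the tangent of half this angle, whatever the lens; pixels are square), "cx", "cy" (the principal point, pixels), "world_to_cam" (4x4, takes a point from world to camera coordinates). Camera axes: x right, y up, looking along -z (the intrinsics and any distortion apply to the point x, -y, -z); pixel columns grow to the right and rows downward; lengths in m; the calibration is good to about 2 mm. A picture is of the moment at which its call begins. There is no depth.
- r.hand_in(): hands the job in; it is judged then, once.
Trained networks look in a picture, given as the dict that the camera call returned (one of the last four; its "shot" number tells which), for a name from the list of things; names that differ only in an ending like _2 or _b are one class to them, and where a whole thing is asked for, a point or a joint stands for the part that bears it (a point fixed in the world has none). Each returns a list of dicts, best first, with "score" (0 to 1); they miss things now and then, are a little off and sometimes report something else, mostly with a low value. They report only what shows in the picture. A call takes as long as a camera call.
- viewer.trace(picture, thing): "pixels" (420x560 bool, what is visible of it) and "rect" ([left, top, right, bottom] in pixels, round what is visible of it).
The state is a dict: "clock": time; "joints": joint angles; "qvel": joint speeds; "tau": joint torques, N m; "tcp_pos": TCP position; "orientation": TCP orientation; "contact_force": force on the tool from outside, world axes, zero at the start; "moment": the same for the moment, N m; "grip_width": finger opening in m; "gripper_force": force on a finger pad.
Only numpy, scipy, OpenCV 4.12 (cv2) and the standard library are available. Lean on these libraries where they do the work, as an engineer would, in place of code of your own. Each camera call takes 0.05 s, during which the arm holds its last target. There are 200 camera calls.

## Working session

There is one attempt and no reset: what is moved stays moved. The work goes in short steps, Python scripts to look and compute and a tool call to move; the robot and the scene stay as the last step left them, time stands still between calls to the robot, and variables do not carry over. Pictures are saved under pics/ and viewed, at most 14 in all, crops included, and the job is handed in when it is done.

Besides the shell and the picture viewer there is one more tool, called after "Request:" as name([rows], argument=value, ...), one row to a line, values as JSON. play_rows: Moves the arm, as the interface text tells. Shifts and turns lie within -1 to 1; 1 stands for 0.2 m of shift or pi/2 rad of turn. Its arguments: {"type":"object","properties":{"commands":{"type":"array","items":{"type":"array","items":{"type":"array","items":{"type":"number","minimum":-1,"maximum":1}}}},"grip_force":{"type":"number"}},"required":["commands"]}

```bash
mkdir -p pics
cat > h.py <<'E'
import numpy as np, cv2
from bench import get_obs, viewer, r
def save(p,n): cv2.imwrite(f'pics/{n}.png',cv2.cvtColor(p['pixels'],cv2.COLOR_RGB2BGR))
def ray(p,u,v):
    f=210/np.tan(np.radians(p['fovy'])/2); M=np.array(p['world_to_cam'])
    d=np.array([(u-p['cx'])/f,-(v-p['cy'])/f,-1]); R=M[:3,:3]
    return -R.T@M[:3,3], R.T@d
def atz(p,u,v,z):
    c,d=ray(p,u,v); return c+d*(z-c[2])/d[2]
def proj(p,X):
    f=210/np.tan(np.radians(p['fovy'])/2); M=np.array(p['world_to_cam'])
    q=M[:3,:3]@np.asarray(X)+M[:3,3]; return np.array([p['cx']+f*q[0]/-q[2],p['cy']-f*q[1]/-q[2]])
E
python3 - <<'E'
from h import *
np.set_printoptions(precision=4,suppress=True)
o=get_obs(); print(o)
P={n:viewer.grab_frame(n) for n in('scene','top')}
for n,p in P.items():
    save(p,n+'0'); print(n,{k:v for k,v in p.items() if k not in('pixels','world_to_cam')}, ray(p,280,210))
    for t in ['jar_red','jar_green','jar_yellow','jar_blue','jar_black','shaker','stand_red','stand_green','stand_yellow','stand_blue']:
        for d in viewer.trace(p,t)[:2]:
            m=d['pixels']; v,u=np.nonzero(m); print(n,t,round(d['score'],2),d['rect'],len(u),round(u.mean(),1),round(v.mean(),1))
E
```

```text
{'clock': 0.0, 'joints': array([ 1.1199,  0.4778,  0.0223,  1.5565, -0.0115,  1.1093, -0.0832]), 'qvel': array([-0.0007,  0.0003,  0.0006,  0.0017, -0.0004, -0.0017, -0.0007]), 'tau': array([ -0.0001, -59.6452,   1.608 , -28.1192,   0.0125,   0.0095,
         0.    ]), 'tcp_pos': array([ 0.2267, -0.6351,  0.2303]), 'orientation': array([-3.0938, -0.5356,  0.0007]), 'contact_force': array([-0.063 ,  0.2766, -0.2747]), 'moment': array([ 0.0158, -0.0407, -0.0112]), 'gripper_force': 0.0, 'grip_width': 0.08543909210585403}
scene {'fovy': 47.28695402331178, 'cx': 275.25284020274245, 'cy': 213.0674654275197, 'shot': 1} (array([ 1.1683, -0.3808,  1.0231]), array([-0.5106,  0.3018, -0.8052]))
scene jar_red 0.58 [190.8, 239.2, 215.4, 284.6] 752 203.3 262.5
scene jar_green 0.61 [327.0, 198.8, 347.3, 239.8] 636 336.2 217.2
scene jar_yellow 0.76 [222.3, 180.4, 238.5, 215.6] 651 230.5 195.5
scene jar_yellow 0.42 [265.1, 234.4, 280.4, 267.3] 666 273.1 247.9
scene jar_blue 0.9 [264.7, 232.5, 281.6, 268.7] 679 273.1 248.2
scene jar_black 0.87 [368.5, 159.9, 394.4, 203.4] 615 379.8 181.6
scene shaker 
[... 559 characters left out ...]
reen 0.77 [223.3, 152.4, 243.9, 180.3] 423 233.8 165.8
top jar_green 0.68 [302.3, 224.5, 323.9, 249.0] 358 314.1 236.2
top jar_yellow 0.55 [302.1, 224.1, 323.4, 246.9] 365 313.4 236.3
top jar_blue 0.85 [295.0, 149.5, 317.5, 182.1] 438 304.0 164.2
top jar_black 0.75 [157.9, 172.9, 184.9, 199.7] 447 168.7 183.8
top shaker 0.89 [372.9, 256.7, 400.4, 278.1] 389 385.1 266.3
top stand_red 0.57 [215.0, 212.2, 253.5, 254.8] 1077 232.3 234.5
top stand_red 0.39 [296.7, 147.2, 315.2, 180.2] 424 304.2 163.2
top stand_green 0.88 [413.4, 200.6, 449.4, 233.5] 1077 428.9 216.5
top stand_yellow 0.84 [143.5, 236.3, 183.8, 278.7] 1087 164.6 257.8
top stand_blue 0.93 [93.8, 193.2, 132.6, 233.4] 1041 114.1 215.1
```

View pics/scene0.png

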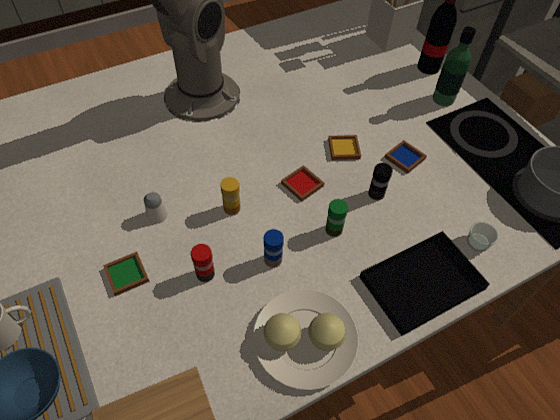

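View pics/top0.png

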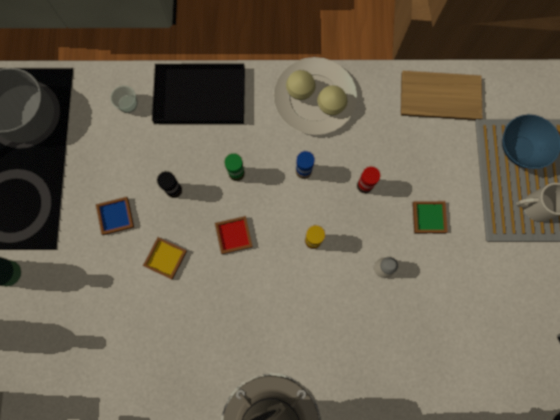

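The scene view shows the red jar at (203,262), green (337,217), yellow (231,196), blue (273,248), black (380,181) and shaker (154,208). The networks' best boxes agree with the picture, and the top view matches. Next I'll triangulate the lids and pads by colour.

```bash
cat > m.py <<'E'
from h import *
from scipy.optimize import least_squares
np.set_printoptions(precision=4,suppress=True)
HUE={'red':(0,12),'green':(45,85),'yellow':(15,35),'blue':(100,130)}
def comps(p,c,mn=25):
    h=cv2.cvtColor(p['pixels'],cv2.COLOR_RGB2HSV); a,b=HUE[c]
    H=h[...,0].astype(int); m=((H>=a)&(H<=b))
    if c=='red': m|=H>=172
    m&=(h[...,1]>150)&(h[...,2]>40)
    n,l,s,ce=cv2.connectedComponentsWithStats(m.astype(np.uint8))
    return [(s[i,4],ce[i],s[i,:4]) for i in range(1,n) if s[i,4]>=mn]
def pick(p,c,uv,rad=14):
    q=[k for k in comps(p,c) if np.hypot(*(k[1]-uv))<rad]
    return max(q,key=lambda k:k[0]) if q else None
def lidcen(p,X):  # centroid of lid silhouette for jar base X
    a=np.linspace(0,2*np.pi,40); r=.0235
    pts=np.array([proj(p,[X[0]+r*np.cos(t),X[1]+r*np.sin(t),X[2]+z]) for z in(.075,.105) for t in a]).astype(np.float32)
    m=cv2.moments(cv2.convexHull(pts)); return np.array([m['m10'],m['m01']])/m['m00']
def fit(views,f,x0):
    s=least_squares(lambda X:np.concatenate([f(p,X)-uv for p,uv in views]),x0); return s.x,s.fun
E
python3 - <<'E'
from m import *
S=viewer.grab_frame('scene');T=viewer.grab_frame('top')
J={'red':((203,250),(370,174)),'green':((338,206),(234,160)),'yellow':((230,185),(315,236)),'blue':((273,239),(306,159))}
D={'red':((302,183),(233,234)),'green':((126,273),(430,216)),'yellow':((344,147),(165,258)),'blue':((405,156),(115,215))}
for c in J:
    a=pick(S,c,J[c][0]);b=pick(T,c,J[c][1])
    print(c,'jar',a,b)
    if a and b: print('   ',*fit([(S,a[1]),(T,b[1])],lidcen,[.4,0,0]))
    a=pick(S,c,D[c][0]);b=pick(T,c,D[c][1])
    print(c,'stand',a[0],a[1],b[0],b[1],*fit([(S,a[1]),(T,b[1])],proj,[.4,0,0]))
for n,s,t,z in(('black',(381,171),(166,180),.09),('shaker',(154,208),(386,266),.04)):
    print(n,atz(S,*s,z),atz(T,*t,z))
E
```

```text
red jar (np.int32(395), array([201.0557, 255.0582]), array([191, 244,  21,  23], dtype=int32)) (np.int32(353), array([368.7507, 178.2351]), array([358, 167,  22,  24], dtype=int32))
    [ 0.5985 -0.2474 -0.0103] [0.1364 0.0144 0.1289 0.0837]
red stand 588 [302.6071 182.1241] 808 [233.3502 234.6089] [0.4693 0.0994 0.0075] [-0.4816  0.0724 -0.4199 -0.1929]
green jar (np.int32(244), array([338.1598, 208.3975]), array([329, 199,  19,  21], dtype=int32)) (np.int32(225), array([233.4667, 163.0711]), array([226, 155,  16,  18], dtype=int32))
    [0.6378 0.0945 0.0001] [-0.6594  0.1957 -0.5832 -0.4703]
green stand 603 [125.1542 272.4378] 594 [429.9377 216.0774] [ 0.516  -0.4165  0.0097] [-0.058   0.0002 -0.062  -0.0162]
yellow jar (np.int32(320), array([229.4344, 187.3   ]), array([221, 177,  18,  21], dtype=int32)) (np.int32(334), array([314.4611, 236.3114]), array([306, 226,  19,  22], dtype=int32))
    [ 0.4505 -0.1072 -0.0073] [-0.1419 -0.0161 -0.1483 -0.0461]
yellow stand 397 [343.9874 146.2443] 864 [164.4641 257.6806] [0.4089 0.2755 0.0084] [-0.1558  0.0297 -0.1247 -0.0645]
blue jar (np.int32(339), array([273.2124, 240.1091]), array([264, 230,  19,  22], dtype=int32)) (np.int32(244), array([305.123 , 160.9221]), array([298, 152,  16,  19], dtype=int32))
    [ 0.6429 -0.0863 -0.0037] [-0.4392  0.1565 -0.3922 -0.0456]
blue stand 337 [405.3234 155.2997] 554 [113.9928 215.1426] [0.5215 0.4129 0.0091] [-0.0411  0.0099 -0.0332 -0.0197]
black [0.5882 0.2599 0.09  ] [0.5933 0.2611 0.09  ]
shaker [ 0.3905 -0.2927  0.04  ] [ 0.3819 -0.2886  0.04  ]
```

The pads triangulate at z ≈ 8 mm and the jar bases at about 0 (the red and yellow lid blobs run into their label bands). The positions are good enough to move. First I'll approach and align the tool with the world axes.

Request:
play_rows([
  [[-1,0.17,-0.08,0,0.073],[-1,0.33,-0.17,0,0.146],[-1,0.5,-0.25,0,0.219],[-1,0.67,-0.33,0,0.219],[-1,0.83,-0.42,0,0.219],[-1,1,-0.5,0,0.219],[-1,1,-0.5,0,0.219]],
], grip_force=40)

```text
clock: 1.78
tcp_pos: [0.3894, -0.467, 0.2314]
orientation: [-3.138, -0.017, -0.006]
contact_force: [1.4, 0.4, 0.3]
grip_width: 0.0854
gripper_force: 0.0
```

Request:
play_rows([
  [[-1,0.12,-0.12,0,0],[-1,0.25,-0.25,0,0],[-1,0.37,-0.37,0,0],[-1,0.5,-0.5,0,0],[-1,0.62,-0.62,0,0],[-1,0.75,-0.75,0,0],[-1,0.87,-0.87,0,0],[-1,1,-1,0,0],[-1,1,-1,0,0],[-1,1,-1,0,0]],
])

```text
clock: 2.62
tcp_pos: [0.5838, -0.2716, 0.2311]
orientation: [-3.14, -0.007, -0.001]
contact_force: [-0.7, -0.1, 0.3]
grip_width: 0.0855
gripper_force: 0.0
```

Run:
```python
from m import *
o=get_obs();print(o['tcp_pos'],o['orientation'],o['qvel'],o['joints'])
```

```text
[ 0.5838 -0.2716  0.2311] [-3.1404 -0.0066 -0.0008] [ 0.0427 -0.0115  0.0576  0.0207  0.0159  0.0033  0.0074] [ 0.3864  0.4278 -0.064   1.631   0.0285  1.0837 -1.2517]
```

Request:
play_rows([
  [[-1,0.085,-0.13,0,0],[-1,0.085,-0.13,0,0],[-1,0.085,-0.13,0.12,0],[-1,0.085,-0.13,0.24,0],[-1,0.085,-0.13,0.36,0],[-1,0.085,-0.13,0.48,0],[-1,0.085,-0.13,0.58,0],[-1,0.085,-0.13,0.67,0],[-1,0.085,-0.13,0.74,0],[-1,0.085,-0.13,0.8,0],[-1,0.085,-0.13,0.8,0],[-1,0.085,-0.13,0.8,0]],
])

```text
clock: 3.62
tcp_pos: [0.5986, -0.2491, 0.0712]
orientation: [-3.142, 0.003, 0.001]
contact_force: [-0.1, -0.6, 0.2]
grip_width: 0.0853
gripper_force: 0.0
```

Run:
```python
from m import *
p=viewer.grab_frame('scene'); save(p,'s1')
c=cv2.imread('pics/s1.png')[190:310,120:280]; cv2.imwrite('pics/s1c.png',cv2.resize(c,None,fx=4,fy=4))
print(get_obs()['tcp_pos'])
```

```text
[ 0.5994 -0.2491  0.072 ]
```

View pics/s1c.png

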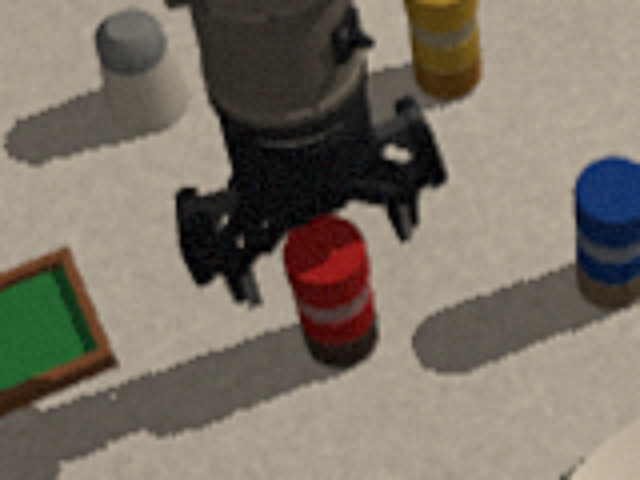

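Run:
```python
from m import *
S=viewer.grab_frame('scene')
f=lambda X:(proj(S,X)-[120,190])*4
x,y=.599,-.249
for X in([x,y,.072],[x,y+.0427,.072],[x,y-.0427,.072],[x,y,.105],[x,y,0],[x,y,.075],[.4505,-.1072,.105],[.6429,-.0863,.105],[.6429,-.0863,0]): print(X,f(X))
```

```text
[0.599, -0.249, 0.072] [324.1791 269.1575]
[0.599, -0.20629999999999998, 0.072] [392.3666 239.4341]
[0.599, -0.2917, 0.072] [254.433  299.5603]
[0.599, -0.249, 0.105] [317.736  238.8614]
[0.599, -0.249, 0] [337.2042 330.4041]
[0.599, -0.249, 0.075] [323.6063 266.4643]
[0.4505, -0.1072, 0.105] [435.0162 -33.3593]
[0.6429, -0.0863, 0.105] [611.4976 183.4598]
[0.6429, -0.0863, 0] [609.4383 277.0581]
```

The fingers straddle the red lid as predicted, with tips at crop (405,238) and (248,303). Closing now, then lifting.

Request:
play_rows([
  [[0.3,0,0,0,0],[1,0,0,0,0],[1,0,0,0,0],[1,0,0,0,0],[1,0,0,0,0],[1,0,0,0,0],[1,0,0,0,0],[1,0,0,0,0],[1,0,0,0,0],[1,0,0,0,0]],
], grip_force=40)

```text
clock: 4.55
tcp_pos: [0.5995, -0.2489, 0.0722]
orientation: [3.141, -0.002, 0.002]
contact_force: [-1.1, 0.1, 6.1]
grip_width: 0.046
gripper_force: 40.8
```

Request:
play_rows([
  [[1,0,0,-0.03,0],[1,0,0,-0.08,0],[1,0,0,-0.15,0],[1,0,0,-0.23,0],[1,0,0,-0.32,0],[1,0,0,-0.41,0],[1,0,0,-0.5,0],[1,0,0,-0.58,0],[1,0,0,-0.64,0],[1,0,0,-0.675,0],[1,0,0,-0.675,0],[1,0,0,-0.675,0]],
])

```text
clock: 5.55
tcp_pos: [0.5988, -0.2485, 0.2063]
orientation: [3.142, -0.002, -0.0]
contact_force: [0.3, -0.8, -2.1]
grip_width: 0.0456
gripper_force: 41.2
```

Request:
play_rows([
  [[1,-0.01,-0.03,0,0],[1,-0.03,-0.09,0,0],[1,-0.07,-0.18,0,0],[1,-0.11,-0.29,0,0],[1,-0.15,-0.41,0,0],[1,-0.2,-0.53,0,0],[1,-0.24,-0.64,0,0],[1,-0.28,-0.74,0,0],[1,-0.31,-0.82,0,0],[1,-0.325,-0.87,0,0],[1,-0.325,-0.87,0,0]],
])

```text
clock: 6.47
tcp_pos: [0.533, -0.0711, 0.2058]
orientation: [-3.14, -0.005, 0.002]
contact_force: [-0.0, 0.6, -0.9]
grip_width: 0.0462
gripper_force: 41.2
```

Request:
play_rows([
  [[1,-0.01,-0.03,0,0],[1,-0.03,-0.09,0,0],[1,-0.07,-0.18,0,0],[1,-0.11,-0.29,0,0],[1,-0.15,-0.41,0,0],[1,-0.2,-0.53,0,0],[1,-0.24,-0.64,0,0],[1,-0.28,-0.74,0,0],[1,-0.31,-0.82,0,0],[1,-0.325,-0.87,0,0],[1,-0.325,-0.87,0,0],[1,-0.325,-0.87,0,0]],
])

```text
clock: 7.47
tcp_pos: [0.4696, 0.0993, 0.2063]
orientation: [3.141, -0.002, 0.0]
contact_force: [-0.2, -0.0, -1.2]
grip_width: 0.0462
gripper_force: 41.2
```

Run:
```python
from m import *
S=viewer.grab_frame('scene');save(S,'s2'); T=viewer.grab_frame('top');save(T,'t2')
print(get_obs()['tcp_pos'],get_obs()['orientation'])
g=get_obs()['tcp_pos']
for n,p in(('scene',S),('top',T)):
    print(n,'lid pred',lidcen(p,g-[0,0,.072]),[ (k[0],k[1],k[2]) for k in comps(p,'red') if np.hypot(*(k[1]-lidcen(p,g-[0,0,.072])))<40])
a=cv2.imread('pics/s2.png')[90:210,230:390];b=cv2.imread('pics/t2.png')[180:300,160:320]
cv2.imwrite('pics/c2.png',cv2.resize(np.hstack([a,b]),None,fx=2.5,fy=2.5))
```

```text
[0.4698 0.0982 0.2062] [ 3.141  -0.0051  0.0001]
scene lid pred [307.4011 124.3098] [(np.int32(307), array([310.4235, 126.0098]), array([302, 115,  18,  22], dtype=int32)), (np.int32(123), array([306.6585, 143.9837]), array([299, 137,  17,  13], dtype=int32)), (np.int32(47), array([331.1915, 144.9574]), array([329, 136,   8,  23], dtype=int32))]
top lid pred [224.2809 216.7892] []
```

View pics/c2.png

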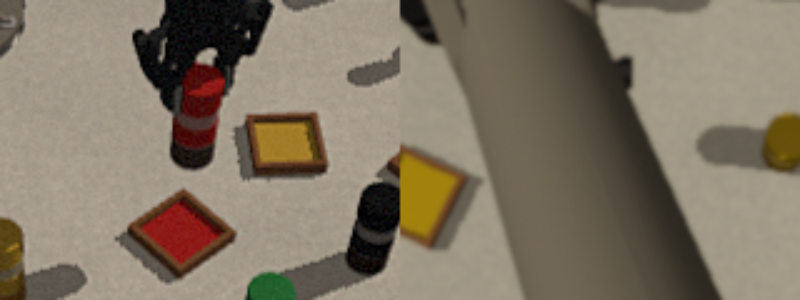

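Run:
```python
from m import *
S=viewer.grab_frame('scene'); g=get_obs()['tcp_pos']
def rect(X,za,zb,r):
    a=np.linspace(0,6.28,60); q=np.array([proj(S,[X[0]+r*np.cos(t),X[1]+r*np.sin(t),X[2]+z]) for z in(za,zb) for t in a]); return q.min(0),q.max(0)
b=g-[0,0,.072]
print('lid',rect(b,.075,.105,.0235),'body',rect(b,0,.03,.022))
for d in np.eye(3)*.01: print(d,lidcen(S,b+d)-lidcen(S,b))
t=viewer.trace(S,'jar_red'); print([(k['score'],k['rect']) for k in t])
print(fit([(S,np.array([310.8,125.8]))],lambda p,X:lidcen(p,[X[0],X[1],b[2]]),[.47,.1])[0])
```

```text
lid (array([297.178 , 112.8008]), array([317.782 , 135.9041])) body (array([296.1986, 135.8217]), array([314.5256, 156.9503]))
[0.01 0.   0.  ] [2.1502 2.6232]
[0.   0.01 0.  ] [ 3.6051 -1.3505]
[0.   0.   0.01] [ 0.2974 -3.1179]
[(0.69, [297.8, 114.7, 320.0, 160.8])]
[0.4779 0.1028]
```

The jar sits upright in the grip, about 7 mm ahead of the tool centre in x (lid at scene (311,126), predicted (307,124)). I'll compensate for that and lower it.

Request:
play_rows([
  [[1,-0.03,0.005,0.04,0],[1,-0.03,0.005,0.1,0],[1,-0.03,0.005,0.18,0],[1,-0.03,0.005,0.27,0],[1,-0.03,0.005,0.36,0],[1,-0.03,0.005,0.44,0],[1,-0.03,0.005,0.51,0],[1,-0.03,0.005,0.56,0],[1,-0.03,0.005,0.595,0],[1,-0.03,0.005,0.615,0],[1,-0.03,0.005,0.625,0],[1,-0.03,0.005,0.625,0]],
])

```text
clock: 8.67
tcp_pos: [0.4635, 0.0985, 0.0813]
orientation: [-3.142, 0.002, -0.0]
contact_force: [-0.1, 0.0, -1.0]
grip_width: 0.0456
gripper_force: 41.2
```

Run:
```python
from m import *
S=viewer.grab_frame('scene'); o=get_obs(); print(o['tcp_pos'],o['contact_force'])
print([(k['score'],k['rect']) for k in viewer.trace(S,'jar_red')])
save(S,'s3'); a=cv2.imread('pics/s3.png')[110:230,230:390]; cv2.imwrite('pics/c3.png',cv2.resize(a,None,fx=3.5,fy=3.5))
```

```text
[0.4637 0.0986 0.0816] [-0.1587  0.5164 -0.6422]
[(0.87, [295.8, 148.4, 310.7, 189.3])]
```

View pics/c3.png

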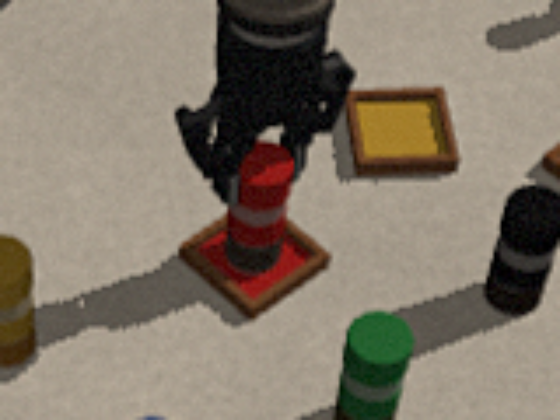

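Red is centred over its pad, with the base at crop (253,250). I'll settle it, release and lift.

Request:
play_rows([
  [[1,0,0,0.006,0],[1,0,0,0.008,0],[1,0,0,0.008,0],[0,0,0,0.008,0],[-0.6,0,0,0.008,0],[-1,0,0,0.008,0],[-1,0,0,0.008,0],[-1,0,0,0.008,0],[-1,0,0,-0.03,0],[-1,0,0,-0.1,0],[-1,0,0,-0.2,0],[-1,0,0,-0.35,0]],
])

```text
clock: 9.77
tcp_pos: [0.4618, 0.0982, 0.1509]
orientation: [3.141, -0.001, -0.006]
contact_force: [1.2, 0.1, -0.4]
grip_width: 0.0855
gripper_force: 0.0
```

```bash
cat >> m.py <<'E'
def mask_rect(p,X):
    a=np.linspace(0,2*np.pi,40)
    q=np.array([proj(p,[X[0]+r*np.cos(t),X[1]+r*np.sin(t),X[2]+z]) for z,r in((0,.022),(.075,.0235),(.105,.0235)) for t in a])
    return np.r_[q.min(0),q.max(0)]
E
python3 - <<'E'
from m import *
S=viewer.grab_frame('scene'); o=get_obs(); print(o['tcp_pos'],o['contact_force'],o['grip_width'])
T=viewer.grab_frame('top')
X0={'red':[.469,.099,.008],'green':[.638,.0945,0],'yellow':[.4505,-.107,0],'blue':[.643,-.086,0]}
for c in X0:
    vs=[]
    for p in(S,T):
        t=viewer.trace(p,'jar_'+c); pr=mask_rect(p,X0[c])
        t=[k for k in t if np.abs(np.array(k['rect'])-pr).max()<12]
        print(c,[(round(k['score'],2),np.array(k['rect'])-pr) for k in t])
        if t: vs.append((p,np.array(t[0]['rect'])))
    if vs:
        s=fit(vs,lambda p,X:mask_rect(p,[X[0],X[1],X0[c][2]]),X0[c][:2]); print('  fit',s[0],s[1])
        b=[(p,k) for p,k in vs]
for c,uv in(('red',(302,183)),):
    print('lid',c,[(k[0],k[1]) for k in comps(S,c)],lidcen(S,X0[c]))
E
```

```text
[0.4656 0.0994 0.1572] [1.7796 0.3316 4.4029] 0.08550202345394621
red [(0.97, array([ 0.748 ,  3.2386, -1.2769,  0.1042]))]
red []
  fit [0.4736 0.0954] [-1.0617 -1.6121  0.9956  1.5517]
green [(0.91, array([ 1.8601,  2.2227, -1.3561, -1.2124]))]
green [(0.88, array([ 3.5547, -0.4644,  1.2346, -1.9225]))]
  fit [0.6407 0.091 ] [-2.4783 -0.9087  0.7403  2.5411 -2.1072 -0.5667  0.0927  0.9515]
yellow [(0.94, array([1.2684, 4.1694, 1.5153, 3.5379]))]
yellow [(0.64, array([-1.1046, -0.2111,  0.6118, -0.2529]))]
  fit [ 0.4559 -0.1073] [-0.4793 -2.6731 -0.7357 -2.0224  1.1969 -1.9717 -0.5312 -1.7937]
blue [(0.56, array([ 3.0601,  5.4237, -1.265 ,  1.8371]))]
blue []
  fit [ 0.6527 -0.0889] [-2.2137 -1.842   2.2201  1.764 ]
lid red [(np.int32(138), array([235.087 ,   6.6739])), (np.int32(185), array([260.2973,   9.3838])), (np.int32(52), array([247.8269,  18.3269])), (np.int32(123), array([229.9756,  24.9512])), (np.int32(3288), array([81.5128, 58.448 ])), (np.int32(277), array([433.9025,  49.8375])), (np.int32(49), array([347.6122, 138.0408])), (np.int32(26), array([330.1923, 141.7308])),
[... 491 characters left out ...]
)), (np.int32(149), array([455.1342, 337.9463])), (np.int32(86), array([504.4535, 331.7791])), (np.int32(40), array([540.45 , 335.475])), (np.int32(118), array([421.339 , 347.6271])), (np.int32(35), array([478.3143, 347.2   ])), (np.int32(267), array([454.6255, 363.3258])), (np.int32(33), array([470.7879, 356.697 ])), (np.int32(32), array([399.2812, 360.1562])), (np.int32(49), array([427.0204, 362.3469])), (np.int32(105), array([397.0952, 368.3238])), (np.int32(29), array([348.1724, 387.7241])), (np.int32(33), array([337.3333, 394.8788])), (np.int32(32), array([326.1875, 399.1875])), (np.int32(62), array([313.8548, 410.5484])), (np.int32(55), array([302.7273, 415.3636]))] [304.0891 159.8527]
```

Red is in place: its lid is at (303.8,160.3) in the scene view and was predicted at (304.1,159.9). Next is green.

Request:
play_rows([
  [[-1,0,0,-0.15,0],[-1,0.13,0,-0.2,0],[-1,0.28,0.01,-0.2,0],[-1,0.44,0.02,-0.2,0],[-1,0.6,0.03,-0.2,0],[-1,0.75,0.03,-0.2,0],[-1,0.85,0.03,-0.2,0],[-1,0.88,0.03,-0.2,0],[-1,0.88,0.03,-0.2,0],[-1,0.88,0.03,-0.2,0]],
])

```text
clock: 11.1
tcp_pos: [0.6382, 0.0925, 0.1904]
orientation: [3.141, -0.001, -0.003]
contact_force: [-0.4, 0.7, -0.6]
grip_width: 0.0853
gripper_force: 0.0
```

Request:
play_rows([
  [[-1,0.01,0,0.1,0],[-1,0.01,0,0.2,0],[-1,0.01,0,0.3,0],[-1,0.01,0,0.4,0],[-1,0.01,0,0.49,0],[-1,0.01,0,0.56,0],[-1,0.01,0,0.6,0],[-1,0.01,0,0.6,0],[-1,0.01,0,0.6,0],[-1,0.01,0,0.6,0]],
])

```text
clock: 11.93
tcp_pos: [0.642, 0.0926, 0.0725]
orientation: [-3.141, 0.002, -0.003]
contact_force: [0.6, -0.5, -0.2]
grip_width: 0.0852
gripper_force: 0.0
```

Request:
play_rows([
  [[0.3,0,0,0,0],[1,0,0,0,0],[1,0,0,0,0],[1,0,0,0,0],[1,0,0,0,0],[1,0,0,0,0],[1,0,0,0,0],[1,0,0,0,0],[1,0,0,0,0],[1,0,0,0,0]],
])

```text
clock: 12.77
tcp_pos: [0.6419, 0.0926, 0.0721]
orientation: [-3.141, 0.002, -0.002]
contact_force: [-0.9, 0.2, 5.9]
grip_width: 0.0462
gripper_force: 40.8
```

Request:
play_rows([
  [[1,0,0,-0.03,0],[1,0,0,-0.08,0],[1,0,0,-0.15,0],[1,0,0,-0.23,0],[1,0,0,-0.32,0],[1,0,0,-0.41,0],[1,0,0,-0.5,0],[1,0,0,-0.58,0],[1,0,0,-0.64,0],[1,0,0,-0.675,0],[1,0,0,-0.675,0],[1,0,0,-0.675,0]],
])

```text
clock: 13.77
tcp_pos: [0.6412, 0.0923, 0.2063]
orientation: [3.142, -0.002, 0.0]
contact_force: [-0.3, 1.4, -1.2]
grip_width: 0.0457
gripper_force: 41.2
```

Request:
play_rows([
  [[1,-0.01,0.03,0,0],[1,-0.03,0.09,0,0],[1,-0.05,0.18,0,0],[1,-0.07,0.29,0,0],[1,-0.1,0.41,0,0],[1,-0.13,0.53,0,0],[1,-0.16,0.64,0,0],[1,-0.18,0.74,0,0],[1,-0.2,0.81,0,0],[1,-0.21,0.85,0,0],[1,-0.21,0.85,0,0]],
])

```text
clock: 14.68
tcp_pos: [0.5978, -0.0812, 0.2056]
orientation: [3.14, -0.009, -0.003]
contact_force: [0.2, -0.0, -1.7]
grip_width: 0.0459
gripper_force: 41.2
```

Request:
play_rows([
  [[1,-0.01,0.03,0,0],[1,-0.03,0.09,0,0],[1,-0.05,0.18,0,0],[1,-0.07,0.29,0,0],[1,-0.1,0.41,0,0],[1,-0.13,0.53,0,0],[1,-0.16,0.64,0,0],[1,-0.18,0.74,0,0],[1,-0.2,0.81,0,0],[1,-0.21,0.85,0,0],[1,-0.21,0.85,0,0]],
])

```text
clock: 15.6
tcp_pos: [0.556, -0.2498, 0.2062]
orientation: [3.141, -0.006, -0.001]
contact_force: [0.3, -0.5, -0.9]
grip_width: 0.0462
gripper_force: 41.2
```

Request:
play_rows([
  [[1,-0.01,0.03,0,0],[1,-0.03,0.09,0,0],[1,-0.05,0.18,0,0],[1,-0.07,0.29,0,0],[1,-0.1,0.41,0,0],[1,-0.13,0.53,0,0],[1,-0.16,0.64,0,0],[1,-0.18,0.74,0,0],[1,-0.2,0.81,0,0],[1,-0.21,0.85,0,0],[1,-0.21,0.85,0,0],[1,-0.21,0.85,0,0]],
])

```text
clock: 16.6
tcp_pos: [0.5151, -0.4166, 0.2061]
orientation: [-3.141, 0.001, -0.0]
contact_force: [0.0, 1.0, -1.7]
grip_width: 0.0461
gripper_force: 41.3
```

```bash
cat > chk.py <<'E'
import sys
from m import *
c=sys.argv[1]; S=viewer.grab_frame('scene'); T=viewer.grab_frame('top'); o=get_obs(); g=o['tcp_pos']; b=g-[0,0,.072]
print(g,o['orientation'],o['contact_force'])
for n,p in(('scene',S),('top',T)):
    pr=lidcen(p,b); print(n,'pred lid',pr,[(k[0],k[1],k[2]) for k in comps(p,c) if np.hypot(*(k[1]-pr))<20])
    print('  rect pred',mask_rect(p,b),[(round(k['score'],2),k['rect']) for k in viewer.trace(p,'jar_'+c)[:2]])
for d in np.eye(3)[:2]*.01: print(d,lidcen(S,b+d)-lidcen(S,b))
E
python3 chk.py green
```

```text
[ 0.5157 -0.4155  0.2063] [-3.1404 -0.002  -0.0007] [ 0.5056  0.0105 -1.278 ]
scene pred lid [100.1812 220.3859] [(np.int32(386), array([ 99.3472, 218.7902]), array([ 87, 206,  26,  26], dtype=int32)), (np.int32(95), array([109.7789, 237.2632]), array([ 98, 229,  21,  15], dtype=int32))]
  rect pred [ 86.0969 206.6793 122.2001 252.912 ] []
top pred lid [458.7091 195.618 ] [(np.int32(179), array([458.8045, 202.0726]), array([448, 197,  23,  12], dtype=int32)), (np.int32(41), array([444.0976, 208.3415]), array([440, 202,  11,  12], dtype=int32))]
  rect pred [435.8258 183.5162 471.8486 214.1912] [(0.61, [435.3, 195.2, 471.0, 214.9])]
[0.01 0.   0.  ] [1.4358 3.6024]
[0.   0.01 0.  ] [ 4.8671 -1.8793]
```

Green matches the prediction to about 3 mm. Lowering and releasing it.

Request:
play_rows([
  [[1,0,0,0.04,0],[1,0,0,0.1,0],[1,0,0,0.18,0],[1,0,0,0.27,0],[1,0,0,0.36,0],[1,0,0,0.44,0],[1,0,0,0.51,0],[1,0,0,0.56,0],[1,0,0,0.595,0],[1,0,0,0.615,0],[1,0,0,0.625,0],[1,0,0,0.628,0]],
])

```text
clock: 17.8
tcp_pos: [0.515, -0.4177, 0.0809]
orientation: [3.141, -0.002, 0.001]
contact_force: [0.4, -0.1, -0.6]
grip_width: 0.0462
gripper_force: 41.3
```

```bash
python3 chk.py green
python3 - <<'E'
from m import *
S=viewer.grab_frame('scene');save(S,'s4'); a=cv2.imread('pics/s4.png')[190:310,60:220]; cv2.imwrite('pics/c4.png',cv2.resize(a,None,fx=3.5,fy=3.5))
E
```

```text
[ 0.5151 -0.4178  0.0814] [ 3.1409 -0.002   0.0015] [-0.763   0.3075 -1.262 ]
scene pred lid [114.76   252.7826] [(np.int32(266), array([114.703 , 252.5075]), array([104, 242,  22,  22], dtype=int32))]
  rect pred [102.2268 240.3092 133.8678 280.689 ] [(0.95, [103.2, 244.5, 132.9, 280.2])]
top pred lid [441.5096 208.6398] [(np.int32(331), array([431.8731, 217.8308]), array([417, 204,  34,  25], dtype=int32))]
  rect pred [421.9705 197.8658 453.1117 224.6103] [(0.59, [425.5, 207.2, 455.1, 223.0])]
[0.01 0.   0.  ] [1.37   3.4171]
[0.   0.01 0.  ] [ 4.3703 -1.7906]
```

View pics/c4.png

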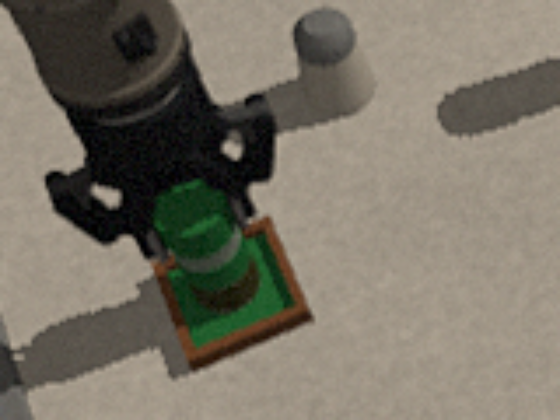

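The green jar stands inside its rim, base at crop (228,287). Releasing.

Request:
play_rows([
  [[1,0,0,0.006,0],[1,0,0,0.006,0],[1,0,0,0.006,0],[0,0,0,0.006,0],[-0.6,0,0,0.006,0],[-1,0,0,0.006,0],[-1,0,0,0.006,0],[-1,0,0,0.006,0],[-1,0,0,-0.05,0],[-1,0,0,-0.2,0],[-1,0,0,-0.38,0],[-1,0,0,-0.55,0]],
])

```text
clock: 19.05
tcp_pos: [0.5144, -0.4173, 0.1925]
orientation: [-3.141, 0.002, 0.001]
contact_force: [0.4, -0.1, 0.4]
grip_width: 0.0853
gripper_force: 0.0
```

```bash
python3 chk.py green | sed -n 1,3p; python3 -c "
from m import *
p=viewer.grab_frame('scene');print(lidcen(p,[.515,-.4177,.008]),comps(p,'green')[:12]);print(get_obs()['tcp_pos'])"
```

```text
[ 0.518  -0.4199  0.1985] [ 3.1347 -0.0026  0.0155] [ 0.7019 -0.6228  0.4626]
scene pred lid [ 99.4339 224.2014] []
  rect pred [ 85.3945 210.5415 121.4271 256.3844] [(0.65, [103.2, 240.6, 133.9, 276.7])]
[114.9343 253.0348] [(np.int32(331), array([115.3988, 251.0544]), array([104, 241,  23,  23], dtype=int32)), (np.int32(355), array([126.0394, 273.5859]), array([108, 257,  36,  32], dtype=int32))]
[ 0.5146 -0.4174  0.1911]
```

Request:
play_rows([
  [[-1,-0.02,-0.1,0,0],[-1,-0.05,-0.25,0,0],[-1,-0.08,-0.4,0,0],[-1,-0.11,-0.56,0,0],[-1,-0.14,-0.7,0,0],[-1,-0.15,-0.78,0,0]],
])

```text
clock: 19.8
tcp_pos: [0.4831, -0.2574, 0.1891]
orientation: [-3.139, -0.003, 0.006]
contact_force: [-0.5, 0.4, -1.1]
grip_width: 0.0852
gripper_force: 0.0
```

Request:
play_rows([
  [[-1,-0.02,-0.1,0,0],[-1,-0.05,-0.25,0,0],[-1,-0.08,-0.4,0,0],[-1,-0.11,-0.56,0,0],[-1,-0.14,-0.7,0,0],[-1,-0.15,-0.77,0,0],[-1,-0.15,-0.77,0,0],[-1,-0.15,-0.77,0,0],[-1,-0.15,-0.77,0,0]],
])

```text
clock: 20.55
tcp_pos: [0.4547, -0.1083, 0.1901]
orientation: [3.141, -0.003, -0.002]
contact_force: [0.6, 0.2, 0.7]
grip_width: 0.0853
gripper_force: 0.0
```

Request:
play_rows([
  [[-1,0,0,0.1,0],[-1,0,0,0.2,0],[-1,0,0,0.3,0],[-1,0,0,0.4,0],[-1,0,0,0.49,0],[-1,0,0,0.56,0],[-1,0,0,0.6,0],[-1,0,0,0.6,0],[-1,0,0,0.6,0],[-1,0,0,0.6,0]],
])

```text
clock: 21.38
tcp_pos: [0.4557, -0.108, 0.0713]
orientation: [3.141, -0.003, 0.002]
contact_force: [-0.6, 0.1, 0.3]
grip_width: 0.0856
gripper_force: 0.0
```

Request:
play_rows([
  [[0.3,0,0,0,0],[1,0,0,0,0],[1,0,0,0,0],[1,0,0,0,0],[1,0,0,0,0],[1,0,0,0,0],[1,0,0,0,0],[1,0,0,0,0],[1,0,0,0,0],[1,0,0,0,0]],
])

```text
clock: 22.22
tcp_pos: [0.4557, -0.1076, 0.0714]
orientation: [3.141, -0.002, 0.002]
contact_force: [-1.6, -0.5, 6.1]
grip_width: 0.046
gripper_force: 40.2
```

Request:
play_rows([
  [[1,0,0,-0.03,0],[1,0,0,-0.08,0],[1,0,0,-0.15,0],[1,0,0,-0.23,0],[1,0,0,-0.32,0],[1,0,0,-0.41,0],[1,0,0,-0.5,0],[1,0,0,-0.58,0],[1,0,0,-0.64,0],[1,0,0,-0.675,0],[1,0,0,-0.675,0],[1,0,0,-0.675,0]],
])

```text
clock: 23.22
tcp_pos: [0.4549, -0.1074, 0.2058]
orientation: [3.141, -0.002, 0.0]
contact_force: [-0.5, -0.5, -0.7]
grip_width: 0.046
gripper_force: 41.1
```

Request:
play_rows([
  [[1,0,-0.03,-0.02,0],[1,-0.01,-0.09,-0.05,0],[1,-0.02,-0.18,-0.08,0],[1,-0.03,-0.29,-0.1,0],[1,-0.04,-0.41,-0.1,0],[1,-0.06,-0.54,-0.1,0],[1,-0.08,-0.67,-0.1,0],[1,-0.09,-0.79,-0.1,0],[1,-0.1,-0.88,-0.1,0],[1,-0.11,-0.94,-0.1,0],[1,-0.115,-0.96,-0.1,0]],
])

```text
clock: 24.13
tcp_pos: [0.4313, 0.0879, 0.2257]
orientation: [-3.141, -0.005, 0.001]
contact_force: [0.3, 0.7, -0.3]
grip_width: 0.0461
gripper_force: 41.1
```

Request:
play_rows([
  [[1,0,-0.03,0,0],[1,-0.01,-0.09,0,0],[1,-0.02,-0.18,0,0],[1,-0.03,-0.29,0,0],[1,-0.04,-0.41,0,0],[1,-0.06,-0.54,0,0],[1,-0.08,-0.67,0,0],[1,-0.09,-0.79,0,0],[1,-0.1,-0.88,0,0],[1,-0.11,-0.94,0,0],[1,-0.115,-0.96,0,0],[1,-0.115,-0.96,0,0]],
])

```text
clock: 25.13
tcp_pos: [0.4092, 0.2772, 0.2255]
orientation: [3.142, -0.0, -0.001]
contact_force: [0.4, -0.9, -1.3]
grip_width: 0.0464
gripper_force: 41.1
```

```bash
python3 chk.py yellow
```

```text
[0.4098 0.2754 0.2254] [ 3.1405 -0.0038 -0.0006] [ 0.6552 -0.6965 -0.9304]
scene pred lid [356.292   81.1865] [(np.int32(234), array([359.4145,  81.5427]), array([352,  72,  16,  20], dtype=int32))]
  rect pred [342.8867  70.384  366.6337 114.1547] [(0.7, [342.9, 71.4, 368.5, 115.0])]
top pred lid [138.973  243.0098] []
  rect pred [125.9246 230.8716 159.602  258.7092] []
[0.01 0.   0.  ] [2.2389 2.2951]
[0.   0.01 0.  ] [ 3.2892 -1.1727]
```

Request:
play_rows([
  [[1,-0.01,0,0.05,0],[1,-0.015,0,0.13,0],[1,-0.015,0,0.22,0],[1,-0.015,0,0.32,0],[1,-0.015,0,0.42,0],[1,-0.015,0,0.51,0],[1,-0.015,0,0.59,0],[1,-0.015,0,0.65,0],[1,-0.015,0,0.69,0],[1,-0.015,0,0.71,0],[1,-0.015,0,0.72,0],[1,-0.015,0,0.72,0]],
])

```text
clock: 26.33
tcp_pos: [0.4066, 0.2765, 0.0816]
orientation: [3.142, -0.002, -0.0]
contact_force: [-0.6, 0.1, -1.5]
grip_width: 0.0459
gripper_force: 41.2
```

```bash
python3 chk.py yellow
python3 - <<'E'
from m import *
S=viewer.grab_frame('scene');save(S,'s5'); a=cv2.imread('pics/s5.png')[80:200,270:430]; cv2.imwrite('pics/c5.png',cv2.resize(a,None,fx=3.5,fy=3.5))
E
```

```text
[0.407  0.2769 0.0823] [-3.1409  0.0021 -0.0016] [-0.5667  0.7447 -1.2636]
scene pred lid [348.2721 122.3776] [(np.int32(188), array([350.4787, 123.3351]), array([344, 114,  14,  19], dtype=int32))]
  rect pred [336.4145 112.4798 357.6087 150.7652] [(0.57, [337.8, 116.1, 355.1, 152.3])]
top pred lid [154.8582 253.496 ] []
  rect pred [143.5389 242.8725 172.1095 266.7753] []
[0.01 0.   0.  ] [2.0084 2.25  ]
[0.   0.01 0.  ] [ 3.0154 -1.159 ]
```

View pics/c5.png

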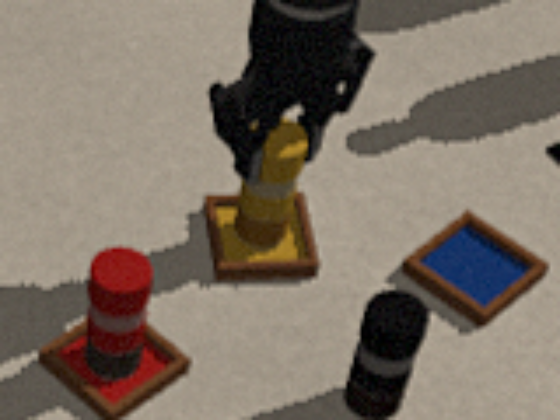

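Yellow is centred on its pad, with the base at crop (262,232), and red stands upright on its pad at crop (115,350). Releasing yellow.

Request:
play_rows([
  [[1,0,0,0.006,0],[1,0,0,0.011,0],[1,0,0,0.011,0],[0,0,0,0.011,0],[-0.6,0,0,0.011,0],[-1,0,0,0.011,0],[-1,0,0,0.011,0],[-1,0,0,0.011,0],[-1,0,0,-0.05,0],[-1,0,0,-0.2,0],[-1,0,0,-0.38,0],[-1,0,0,-0.55,0]],
])

```text
clock: 27.58
tcp_pos: [0.406, 0.2765, 0.1928]
orientation: [3.141, -0.001, -0.002]
contact_force: [0.3, 0.0, -0.4]
grip_width: 0.0854
gripper_force: 0.0
```

Run:
```python
from m import *
S=viewer.grab_frame('scene');print(get_obs()['tcp_pos'],[(k['score'],k['rect']) for k in viewer.trace(S,'jar_yellow')],mask_rect(S,[.409,.2755,.008]))
a=pick(S,'blue',np.array([273,240]));print(a,[lidcen(S,[x,-.087,0]) for x in(.643,.65)])
```

```text
[0.409  0.2792 0.1994] [(0.96, [335.9, 115.3, 356.7, 152.1])] [336.2871 113.7026 357.4663 151.9254]
(np.int32(342), array([273.1959, 240.1287]), array([264, 230,  19,  22], dtype=int32)) [array([272.5489, 239.5491]), array([273.9851, 241.8116])]
```

Request:
play_rows([
  [[-1,0.06,0.09,0,0],[-1,0.15,0.22,0,0],[-1,0.25,0.38,0,0],[-1,0.36,0.55,0,0],[-1,0.47,0.71,0,0],[-1,0.55,0.84,0,0],[-1,0.6,0.91,0,0]],
])

```text
clock: 28.27
tcp_pos: [0.5278, 0.0898, 0.191]
orientation: [3.14, -0.01, -0.0]
contact_force: [0.8, 0.6, 0.8]
grip_width: 0.0854
gripper_force: 0.0
```

Request:
play_rows([
  [[-1,0.06,0.09,0,0],[-1,0.15,0.22,0,0],[-1,0.25,0.38,0,0],[-1,0.36,0.55,0,0],[-1,0.47,0.71,0,0],[-1,0.55,0.84,0,0],[-1,0.6,0.91,0,0],[-1,0.6,0.91,0,0],[-1,0.6,0.91,0,0],[-1,0.6,0.91,0,0]],
])

```text
clock: 29.1
tcp_pos: [0.6455, -0.0864, 0.191]
orientation: [-3.141, 0.0, 0.002]
contact_force: [-1.3, 0.5, -0.1]
grip_width: 0.0856
gripper_force: 0.0
```

Request:
play_rows([
  [[-1,0,0,0.1,0],[-1,0,0,0.2,0],[-1,0,0,0.3,0],[-1,0,0,0.4,0],[-1,0,0,0.49,0],[-1,0,0,0.56,0],[-1,0,0,0.595,0],[-1,0,0,0.595,0],[-1,0,0,0.595,0],[-1,0,0,0.595,0]],
])

```text
clock: 29.93
tcp_pos: [0.647, -0.0874, 0.0739]
orientation: [3.142, -0.001, 0.003]
contact_force: [0.9, -0.1, 0.1]
grip_width: 0.0852
gripper_force: 0.0
```

Request:
play_rows([
  [[0.3,0,0,0,0],[1,0,0,0,0],[1,0,0,0,0],[1,0,0,0,0],[1,0,0,0,0],[1,0,0,0,0],[1,0,0,0,0],[1,0,0,0,0],[1,0,0,0,0],[1,0,0,0,0]],
])

```text
clock: 30.77
tcp_pos: [0.6467, -0.0876, 0.0736]
orientation: [3.141, -0.002, 0.002]
contact_force: [-0.4, 0.3, 5.9]
grip_width: 0.0461
gripper_force: 40.9
```

Request:
play_rows([
  [[1,0,0,-0.03,0],[1,0,0,-0.08,0],[1,0,0,-0.15,0],[1,0,0,-0.23,0],[1,0,0,-0.32,0],[1,0,0,-0.42,0],[1,0,0,-0.53,0],[1,0,0,-0.64,0],[1,0,0,-0.72,0],[1,0,0,-0.77,0],[1,0,0,-0.775,0],[1,0,0,-0.775,0]],
])

```text
clock: 31.77
tcp_pos: [0.6462, -0.0877, 0.2284]
orientation: [3.141, -0.002, 0.002]
contact_force: [-0.6, -0.1, -1.1]
grip_width: 0.0463
gripper_force: 41.1
```

Request:
play_rows([
  [[1,-0.01,-0.03,0,0],[1,-0.03,-0.09,0,0],[1,-0.05,-0.18,0,0],[1,-0.07,-0.29,0,0],[1,-0.1,-0.41,0,0],[1,-0.13,-0.53,0,0],[1,-0.16,-0.64,0,0],[1,-0.18,-0.74,0,0],[1,-0.2,-0.8,0,0],[1,-0.21,-0.835,0,0],[1,-0.21,-0.835,0,0]],
])

```text
clock: 32.68
tcp_pos: [0.6033, 0.0816, 0.2272]
orientation: [-3.141, -0.003, 0.002]
contact_force: [0.5, 0.9, -1.4]
grip_width: 0.046
gripper_force: 41.1
```

Request:
play_rows([
  [[1,-0.01,-0.03,0,0],[1,-0.03,-0.09,0,0],[1,-0.05,-0.18,0,0],[1,-0.07,-0.29,0,0],[1,-0.1,-0.41,0,0],[1,-0.13,-0.53,0,0],[1,-0.16,-0.64,0,0],[1,-0.18,-0.74,0,0],[1,-0.2,-0.8,0,0],[1,-0.21,-0.835,0,0],[1,-0.21,-0.835,0,0]],
])

```text
clock: 33.6
tcp_pos: [0.5619, 0.2479, 0.2277]
orientation: [-3.141, -0.001, 0.0]
contact_force: [0.1, 0.8, -1.2]
grip_width: 0.0463
gripper_force: 41.2
```

Request:
play_rows([
  [[1,-0.01,-0.03,0,0],[1,-0.03,-0.09,0,0],[1,-0.05,-0.18,0,0],[1,-0.07,-0.29,0,0],[1,-0.1,-0.41,0,0],[1,-0.13,-0.53,0,0],[1,-0.16,-0.64,0,0],[1,-0.18,-0.74,0,0],[1,-0.2,-0.8,0,0],[1,-0.205,-0.835,0,0],[1,-0.205,-0.835,0,0],[1,-0.205,-0.835,0,0]],
])

```text
clock: 34.6
tcp_pos: [0.5223, 0.4125, 0.2275]
orientation: [3.141, -0.003, 0.0]
contact_force: [0.3, -0.3, -1.1]
grip_width: 0.0457
gripper_force: 41.2
```

```bash
python3 chk.py blue
```

```text
[0.5228 0.4116 0.2276] [ 3.1403 -0.0057  0.0008] [ 0.8293 -0.2618 -0.6491]
scene pred lid [427.7068  90.4732] [(np.int32(183), array([431.2077,  91.7322]), array([424,  82,  15,  19], dtype=int32)), (np.int32(98), array([421.7653, 108.9796]), array([414, 101,  18,  13], dtype=int32))]
  rect pred [409.8629  79.4746 439.0181 123.5173] [(0.67, [410.5, 86.8, 435.2, 123.8])]
top pred lid [ 78.6254 191.3166] []
  rect pred [ 64.999  178.9714 103.4799 210.4804] []
[0.01 0.   0.  ] [2.585  2.3739]
[0.   0.01 0.  ] [ 3.1696 -1.2148]
```

Request:
play_rows([
  [[1,-0.01,0,0.05,0],[1,-0.01,0,0.13,0],[1,-0.01,0,0.22,0],[1,-0.01,0,0.32,0],[1,-0.01,0,0.42,0],[1,-0.01,0,0.51,0],[1,-0.01,0,0.59,0],[1,-0.01,0,0.65,0],[1,-0.01,0,0.69,0],[1,-0.01,0,0.715,0],[1,-0.01,0,0.725,0],[1,-0.01,0,0.725,0]],
])

```text
clock: 35.8
tcp_pos: [0.5198, 0.4136, 0.0828]
orientation: [-3.141, 0.002, -0.0]
contact_force: [-0.2, -0.2, -1.4]
grip_width: 0.0457
gripper_force: 41.2
```

```bash
python3 chk.py blue
python3 - <<'E'
from m import *
S=viewer.grab_frame('scene');save(S,'s6'); a=cv2.imread('pics/s6.png')[80:200,320:480]; cv2.imwrite('pics/c6.png',cv2.resize(a,None,fx=3.5,fy=3.5))
E
```

```text
[0.5202 0.4139 0.0835] [-3.1406  0.0021 -0.0017] [-1.1542  0.3863  0.0167]
scene pred lid [413.3144 131.6187] [(np.int32(146), array([415.911 , 133.4726]), array([409, 125,  14,  17], dtype=int32)), (np.int32(76), array([407.4211, 147.9737]), array([401, 143,  15,   9], dtype=int32))]
  rect pred [397.7866 121.5627 423.4341 159.9928] [(0.91, [400.1, 127.6, 423.2, 159.8])]
top pred lid [100.9872 207.6076] []
  rect pred [ 89.2135 196.8273 121.6096 223.6313] []
[0.01 0.   0.  ] [2.2931 2.3192]
[0.   0.01 0.  ] [ 2.9146 -1.1962]
```

View pics/c6.png

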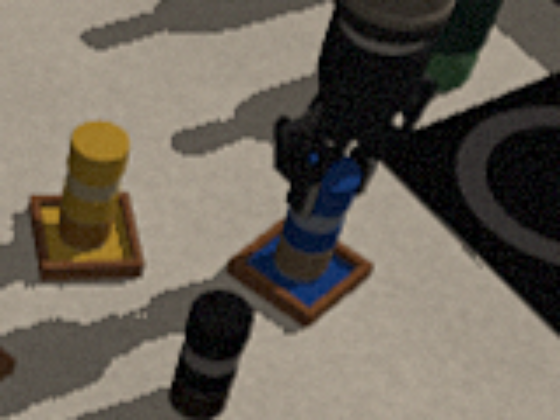

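The blue jar is inside its rim, base at crop (302,262), and yellow stands upright. Releasing blue and retreating.

Request:
play_rows([
  [[1,0,0,0.005,0],[1,0,0,0.008,0],[1,0,0,0.008,0],[0,0,0,0.008,0],[-0.6,0,0,0.008,0],[-1,0,0,0.008,0],[-1,0,0,0.008,0],[-1,0,0,0.008,0],[-1,0,0,-0.05,0],[-1,0,0,-0.2,0],[-1,0,0,-0.4,0],[-1,0,0,-0.6,0]],
])

```text
clock: 37.05
tcp_pos: [0.5191, 0.4131, 0.2041]
orientation: [3.141, -0.001, -0.003]
contact_force: [0.1, 0.0, 0.7]
grip_width: 0.085
gripper_force: 0.0
```

Request:
play_rows([
  [[-1,0,0,-0.15,0],[-1,0,0,-0.3,0],[-1,0,0,-0.3,0],[-1,0,0,-0.3,0],[-1,0,0,-0.3,0],[-1,0,0,-0.3,0]],
])

```text
clock: 37.55
tcp_pos: [0.5192, 0.4128, 0.2615]
orientation: [3.14, -0.002, -0.003]
contact_force: [-0.4, 1.5, -1.4]
grip_width: 0.0854
gripper_force: 0.0
```

Run:
```python
from m import *
S=viewer.grab_frame('scene');save(S,'s7');o=get_obs();print(o['tcp_pos'],o['contact_force'])
for c,X in dict(red=[.4693,.0994,.008],green=[.516,-.4165,.008],yellow=[.409,.2755,.008],blue=[.5215,.4129,.008]).items():
    t=viewer.trace(S,'jar_'+c); v=np.array(t[0]['rect']); print(c,t[0]['score'],v-mask_rect(S,X),fit([(S,v)],lambda p,x:mask_rect(p,[*x,.008]),X[:2])[0]-X[:2])
for n in('jar_black','shaker'): print(n,viewer.trace(S,n)[0]['rect'])
```

```text
[0.5192 0.4128 0.2612] [-0.6077  0.2687  0.474 ]
red 0.58 [2.4675 0.4157 1.6294 2.2812] [0.0066 0.0024]
green 0.71 [ 0.7144 -1.1974 -1.1307 -0.1205] [-0.0019  0.0002]
yellow 0.82 [ 0.9129  3.1974 -0.9663  0.7746] [ 0.0064 -0.0044]Traceback (most recent call last):
  File "<stdin>", line 4, in <module>
IndexError: list index out of range
```

View pics/s7.png

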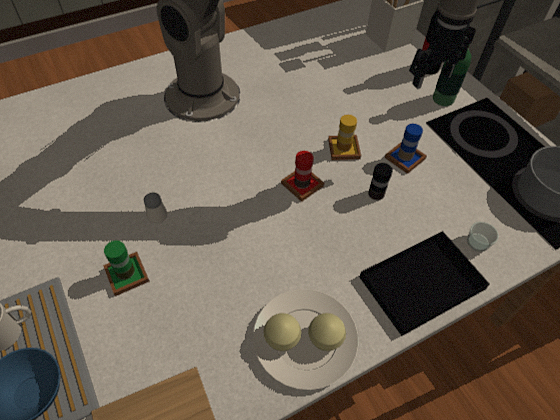

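All four jars stand upright inside their rims: red (303,172), green (119,260), yellow (346,134), blue (410,147). The black jar at (380,181) and the shaker at (154,207) are where they started.

```bash
python3 -c "
from h import *
print(r.hand_in())"
```

```text
the job is handed in; nothing more can be done
None
```

I put all four jars on the stands that match their lids and handed the job in; the hand-in returned no verdict. In the last picture they stand upright inside the rims, and the black-lidded jar and shaker have not visibly moved. I checked blue by eye only, because the network missed it in that picture.

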